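# Put the menu board out on its counter stand

## Task

Take the chalk menu board out of the deep bin and put it up for the customers: lift its upper edge so that it tips up on its lower edge and stands clearly steeper in the bin, draw it out, and set it down gently on the ledge of the steel stand, in the middle, right way up, leaning flat against the back rest with the chalk face to the front. Leave the glass jar, the mug and the bowl near by where they stand.

Things in the scene. Friction and masses are not known exactly. Their poses are not given: they have to be found in the camera images.
- board_mid (a point): centre of the menu board, a loose flat wooden panel 170 mm tall (its z, foot to upper edge), 160 mm wide (its y), 10 mm thick (its x), 0.2 to 0.35 kg. Its x axis points out of the black chalk face, away from the plain wooden back. It starts in the bin, chalk face up, tipped back 38 degrees from upright.
- board_foot (a point): middle of the board's lower edge (half-way through its thickness), 85 mm below board_mid along the board's z; same axes. At the start it lies in the bottom corner at the bin's back wall, and the board's upper edge leans on the insides of the bin's two front posts, 20 mm below their tops.
- bin: deep narrow open wooden bin, fixed to the counter; origin at the centre of its underside, z up, x to its back wall (away from the robot at yaw 0), y along its width. Outside 125 mm in x, 188 mm in y, 160 mm high; walls and floor 6 mm. Back and side walls full height; front (-x) wall: a sill 60 mm high and 112 mm wide between two full-height posts, each 32 mm wide.
- bin_mouth (a point): centre of the bin's mouth, 160 mm above the counter; axes as the bin's. A lip 5 mm thick on the back wall reaches 25 mm forward over the inside: the mouth is 88 mm long in x, 176 mm wide. Through the front scoop between the posts the board's upper edge can be pinched across its thickness, fingers pointing down along the board.
- bin_floor (a point): middle of the bin's inner floor, 6 mm above the counter; inside 113 mm in x, 176 mm in y. Leaning, the board fills it: straight up its foot meets the lip, along its slope its upper edge meets the posts. Tipped up about its foot to some 28 degrees from upright, it can be drawn out along its own slope between lip and posts.
- stand: foot of the dark steel display stand, fixed to the counter; origin under its column on the counter, z up, x to the customers (away from the robot at yaw 0). Base plate 130 x 150 mm, 14 mm thick, reaching 85 mm behind (-x) and 45 mm ahead (+x) of the origin.
- cradle: the stand's narrow sloped cradle, rigid with it; origin 70 mm above the stand's origin, mid-way along the corner where the back rest's face meets the ledge's top. z runs up the rest, which leans back 22 degrees from upright (top to the stand's -x); x runs forward along the ledge, square to the rest; y across. Rest 130 mm wide, 94 mm tall above the ledge.
- ledge (a point): middle of the cradle's ledge top, 14.5 mm ahead of the rest's face; axes as the cradle's. Ledge 130 mm wide, 29 mm from the rest to the front lip, which stands 8 mm above it. The board in place has its foot at x = 5 mm, y = 0, z = 0 of the cradle's frame, its axes along the cradle's.
- jar: bystander: amber glass jar with a steel lid, 56 mm across, 90 mm high; origin at the centre of its underside
- mug: bystander: white mug, 80 mm across, 90 mm high; origin at the centre of its underside
- bowl: bystander: blue bowl, 120 mm across, 50 mm high; origin at the centre of its underside
Things that resemble listed ones, but are neither listed nor needed, are in the scene too. What is shaped like the part that bears board_mid but green is not meant.

How it is judged:
By the outcome, as a careful person would: the job done as asked, in the order asked, and still so for the second after the job is handed in, with the robot touching nothing.
It also fails if it takes over 48 s, if anything falls off the work surface, if the arm or the gripper's body presses on something with over 40 N, if the wrist force passes 120 N, or if a joint passes its speed limit or range.

## Robot

A 7-joint arm with a two-finger parallel gripper is mounted at the origin on the work surface. World frame = base frame: x ahead of the robot, y to its left, z up, the work surface at z = 0. Lengths are in m, angles in rad, forces in N, time in s.
With the tool pointing down it reaches from about 0.4 to 0.85 m from the base axis. Payload 10.4 kg.
Tool frame: the origin (TCP) lies at the very end of the fingers, on their centre line; the grasp point (between the pads) lies 19 mm behind it; z points along the fingers, y is the line along which they close (so a half turn about z gives the same grasp; the last joint's range is limited). The gripper opens to 85 mm and grips with 20 to 120 N. Pads are 22 mm wide; open, the fingers measure 114 mm over their backs; the gripper's body (76 mm by 85 mm) begins 54 mm behind the grasp point. The pads swing forward as they close: fully open they stand 13 mm farther back than shut.
Start: joints at [-1.27, 0.332, -0.065, 1.46, 0.022, 1.35, -0.088], TCP at [0.199, 0.593, 0.231] pointing down, gripper open.
Joint ranges: [-2.6, 2.6], [-0.5, 2.12], [-1.47, 1.34], [0.16, 2.42], [-1.27, 4.41], [0.06, 2.06], [-2.6, 2.6]. Speed limits (rad/s): [2.22, 2.22, 2.79, 2.79, 3.14, 3.14, 3.14].

## Interface

Orientations are given as a unit quaternion [x, y, z, w].
In Python, from workcell import * gives the robot as it stands.
- The arm moves only by the tool step_arm, never from a script. Its argument "commands" is one flat list of numbers, 7 for each row, row after row: the finger opening in mm, from 0 to 85.4, then the shift along the world's x, y, z as a fraction of full scale, then the turn, a rotation vector about the world's x, y, z as a fraction of full scale. A call has exactly 10 rows; each row is the pose to reach, as a shift and turn from the pose commanded when the call began, turning the shorter way round; what a row does not reach only later rows make up. Full scale, the value 1, is 0.6 m for a shift and pi rad for a turn. A row lasts 1/8 s, in which the tool goes at most 62.5 mm and 10.7 degrees, less where a joint would pass 70% of its speed; a pose out of reach is approached as far as the arm can. A call with a number of a shift or a turn outside -1 to 1 is refused whole. A call with a gripper value outside its range is refused whole. The fingers move at their own pace and stop on an object; "squeeze" is the grip in N (left out, the last holds). Time passes only in rows, so rows that repeat a pose let the fingers close, or fill a call up. It gives the time, the measured TCP pose, the force, the opening and the grip force at its end, in the units of the state.
- get_obs(): the state, without advancing time (a new reading comes with each control period).
- camera(name): name is "side" or "top" or "wrist"; returns the picture (400x640x3 uint8, red, green, blue); there is no depth.
- camera_params(name): a dict with "mtx" (3x3 intrinsics, pixels), "extrinsics" (4x4, takes a point from world to camera coordinates); the wrist camera has in their place "tool_from_camera" (4x4, takes a point from camera to tool coordinates, whose origin is the TCP and whose axes are the flange's). Camera axes: x right, y down, z forward; pixel columns grow to the right and rows downward; lengths in m; the calibration is good to about 2 mm. A picture is of the moment at which its call begins: read the wrist's pose just before it. camera_params takes no time and is no camera call.
- hand_in(): hands the job in; it is judged then, once.
The state is a dict: "clock": time; "joint_pos": joint angles; "joint_velocities": joint speeds; "tau": joint torques, N m; "position": TCP position; "ee_rot": TCP orientation; "ft_force": force on the tool from outside, world axes, zero at the start; "torque": the same for the moment, N m; "grip_width": opening from 0.0 (shut) to 1.0 (fully open); "grasp_force": force on a finger pad.
Only numpy, scipy, OpenCV 4.12 (cv2) and the standard library are available. Lean on these libraries where they do the work, as an engineer would, in place of code of your own. Each camera call takes 0.05 s, during which the arm holds its last target. There are 200 camera calls.

## Working session

There is one attempt and no reset: what is moved stays moved. The work goes in short steps, Python scripts to look and compute and a tool call to move; the robot and the scene stay as the last step left them, time stands still between calls to the robot, and variables do not carry over. Pictures are saved under pics/ and viewed, at most 13 in all, crops included, and the job is handed in when it is done.

Besides the shell and the picture viewer there is one more tool, called after "Call:" by a JSON object that holds its "name" and its "arguments". step_arm: Moves the arm, as the interface text tells. Its arguments: {"type":"object","properties":{"commands":{"type":"array","items":{"type":"number"}},"squeeze":{"type":"number"}},"required":["commands"]}

```bash
mkdir -p pics; ls; python3 - <<'E'
from workcell import *
import cv2,numpy as np
np.set_printoptions(precision=4,suppress=True)
o=get_obs();print(o)
for n in("side","top"):
    p=camera_params(n);print(n,p)
    im=camera(n);cv2.imwrite(f"pics/{n}0.png",im[:,:,::-1])
print(camera_params("wrist"))
E
```

```text
pics
{'clock': 0.0, 'joint_pos': array([-1.2696,  0.3329, -0.0647,  1.4609,  0.0216,  1.3499, -0.0885]), 'joint_velocities': array([-0.0001,  0.0008, -0.0012, -0.0005, -0.0008,  0.0007, -0.0019]), 'tau': array([  0.0011, -62.5455,   0.0498, -39.16  ,   0.0161,   0.0101,
        -0.    ]), 'position': array([0.1987, 0.5922, 0.2305]), 'ee_rot': array([ 0.1612,  0.9869, -0.0007, -0.0001]), 'ft_force': array([ 0.1168, -0.2436,  0.0198]), 'torque': array([-0.0218, -0.0201, -0.0002]), 'grasp_force': 0.0, 'grip_width': 0.9979864689125283}
side {'mtx': array([[417.7891,   0.    , 317.0806],
       [  0.    , 417.7891, 201.8901],
       [  0.    ,   0.    ,   1.    ]]), 'extrinsics': array([[ 0.9634, -0.2679,  0.    , -0.44  ],
       [-0.1903, -0.6843, -0.7039,  0.2584],
       [ 0.1886,  0.6782, -0.7103,  0.9555],
       [ 0.    ,  0.    ,  0.    ,  1.    ]])}
top {'mtx': array([[508.822 ,   0.    , 323.3229],
       [  0.    , 508.822 , 200.9823],
       [  0.    ,   0.    ,   1.    ]]), 'extrinsics': array([[-0.0132, -0.9999,  0.0069,  0.0975],
       [-0.9926,  0.0123, -0.1204,  0.522 ],
       [ 0.1203, -0.0085, -0.9927,  1.3686],
       [ 0.    ,  0.    ,  0.    ,  1.    ]])}
{'mtx': array([[298.3951,   0.    , 318.6133],
       [  0.    , 298.3951, 204.2463],
       [  0.    ,   0.    ,   1.    ]]), 'tool_from_camera': array([[-0.0008, -0.9575, -0.2883,  0.0738],
       [ 1.    , -0.0009,  0.0002,  0.0005],
       [-0.0005, -0.2883,  0.9575, -0.1435],
       [ 0.    ,  0.    ,  0.    ,  1.    ]])}
```

View pics/side0.png

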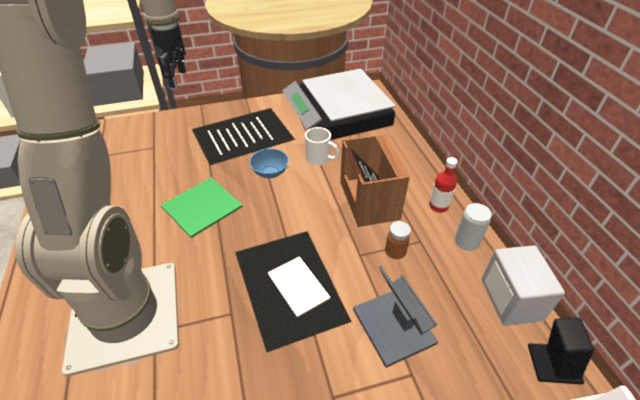

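View pics/top0.png

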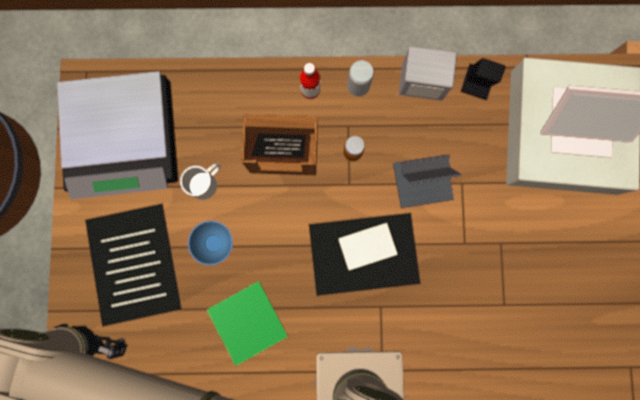

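Bin at side (372,180)/top (280,145) with a black chalk board in it. Lookalikes: the black sheet with lines at top (135,265) and the black mat at (365,253), both flat on the counter, and the green panel at (247,322). Only the bin's board fits the description. The stand is at top (427,180), the jar at (355,147), the mug at (198,180) and the bowl at (210,242). I'll confirm with enlarged crops.

```bash
python3 - <<'E'
import cv2,numpy as np
t=cv2.imread("pics/top0.png");s=cv2.imread("pics/side0.png")
f=lambda im,x,y:cv2.resize(im[y:y+75,x:x+100],None,fx=4,fy=4,interpolation=cv2.INTER_CUBIC)
a=np.hstack([f(t,232,105),f(t,380,140)]);b=np.hstack([f(s,325,130)if 0 else cv2.resize(s[130:230,325:425],(400,400),interpolation=cv2.INTER_CUBIC)[:300],cv2.resize(s[262:362,350:450],(400,400),interpolation=cv2.INTER_CUBIC)[:300+0]])
b=np.hstack([cv2.resize(s[130:230,325:458],(400,300),interpolation=cv2.INTER_CUBIC),cv2.resize(s[262:362,333:466],(400,300),interpolation=cv2.INTER_CUBIC)])
cv2.imwrite("pics/crop0.png",np.vstack([a,b]))
E
```

```text
(no output)
```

View pics/crop0.png

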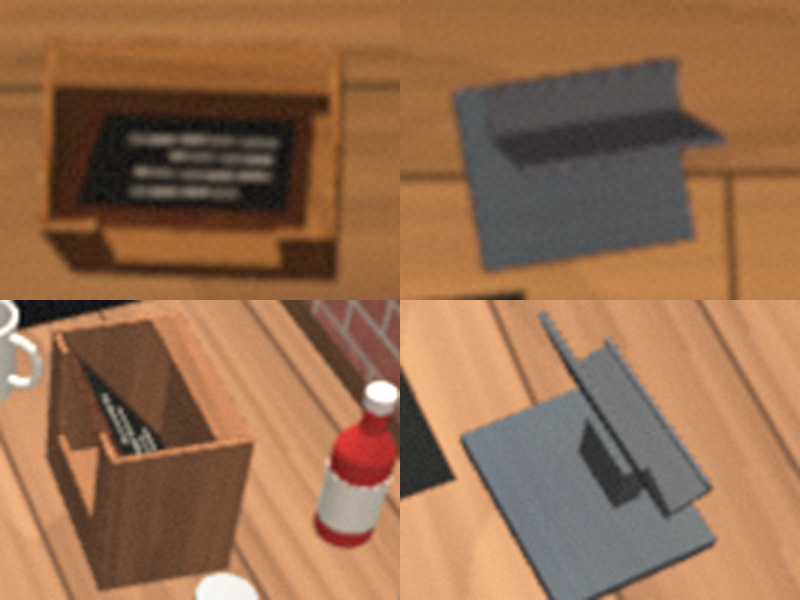

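```bash
cat > h.py <<'E'
from workcell import *
import cv2,numpy as np
from scipy.optimize import least_squares
from scipy.spatial.transform import Rotation as R
np.set_printoptions(precision=4,suppress=True)
P={n:camera_params(n) for n in("side","top")}
W=camera_params("wrist")
def proj(n,X,obs=None):
    X=np.atleast_2d(X)
    if n=="wrist":
        T=np.eye(4);T[:3,:3]=R.from_quat(obs["ee_rot"]).as_matrix();T[:3,3]=obs["position"]
        E=np.linalg.inv(T@W["tool_from_camera"]);M=W["mtx"]
    else: E=P[n]["extrinsics"];M=P[n]["mtx"]
    c=X@E[:3,:3].T+E[:3,3];u=c@M.T
    return u[:,:2]/u[:,2:]
def place(X,p): # p=x,y,yaw(,z)
    return R.from_euler("z",p[2]).apply(np.atleast_2d(X))+[p[0],p[1],p[3] if len(p)>3 else 0]
RC=R.from_euler("y",-22,degrees=True)
def cr(X): return RC.apply(np.atleast_2d(X))+[0,0,.07]   # cradle->stand frame
def fit(obs,p0):  # obs list (cam,localpoint,pixel,getobs)
    f=lambda p:np.concatenate([(proj(o[0],place(o[1],p),o[3] if len(o)>3 else None)[0]-o[2]) for o in obs])
    r=least_squares(f,p0,loss="soft_l1");return r.x,r.fun.reshape(-1,2)
E
cat > m1.py <<'E'
from h import *
a,b=.0625,.094
t=lambda u,v,x0=232:(x0+u/4,(105 if x0==232 else 140)+v/4)
s=lambda u,v:(325+u/3,130+(v)/3)
B=[("top",[a,b,.16],t(48,42)),("top",[a,-b,.16],t(342,48)),("top",[-a,b,.16],t(38,228)),("top",[-a,-b,.16],t(340,235)),
("side",[-a,-b,.16],s(100,162)),("side",[a,-b,.16],s(250,140)),("side",[-a,b,.16],s(50,30)),("side",[a,b,.16],s(185,12)),("side",[-a,-b,0],s(102,288)),("side",[a,-b,0],s(240,250))]
for p0 in([.75,.15,0],[.75,.15,0,0]):
    p,r=fit(B,p0);print("bin",p,np.degrees(p[2]));print(r.T)
bp=p
t2=lambda u,v:(380+(u-400)/4,140+v/4)
S=[("top",[.045,.075,.014],t2(455,93)),("top",[-.085,.075,.014],t2(485,270)),("top",[-.085,-.075,.014],t2(693,238)),
("top",cr([0,.065,.094])[0],t2(520,165)),("top",cr([0,-.065,.094])[0],t2(725,140)),("top",cr([0,.065,0])[0],t2(490,140)),("top",cr([0,-.065,0])[0],t2(700,110))]
for p0 in([.65,-.2,0],[.65,-.2,0,0]):
    p,r=fit(S,p0);print("stand",p,np.degrees(p[2]));print(r.T)
p=p if 0 else fit(S,[.65,-.2,0])[0]
L=[[.045,.075,.014],[-.085,.075,.014],[-.085,-.075,.014],[.045,-.075,.014]]
Lc=[[0,.065,.094],[0,-.065,.094],[0,-.065,0],[.029,-.065,0],[.029,-.065,.008],[.029,.065,.008],[.029,.065,0],[0,.065,0]]
im=cv2.imread("pics/side0.png");k=6
o=np.array([350,262]);c=cv2.resize(im[262:362,350:450],None,fx=k,fy=k)
for pts in (place(L,p),place(cr(Lc),p)):
    q=((proj("side",pts)-o+.5)*k).astype(int)
    cv2.polylines(c,[q],True,(0,255,255),1)
cv2.imwrite("pics/ov.png",c)
E
python3 m1.py
```

```text
bin [ 0.6676  0.2    -0.0416] -2.3825708497395164
[[-0.1517  0.1517  0.0034 -0.824   3.4748  1.0999 -0.2787 -2.517  -1.6412
  -4.5947]
 [-1.7956 -1.1109 -0.037   0.3989  0.4534  0.0712 -0.5244 -0.6309  1.372
   6.3379]]
bin [ 0.6673  0.1996 -0.0417  0.001 ] -2.3877364857430283
[[-0.0659  0.2955  0.0838 -0.6841  3.4389  1.1122 -0.3225 -2.5222 -1.6774
  -4.5914]
 [-1.8021 -1.1092 -0.0051  0.4392  0.2727 -0.1106 -0.7251 -0.8311  1.2472
   6.2114]]
stand [ 0.597  -0.1884  0.1297] 7.43200219380981
[[-0.2747 -0.3621  0.6449  0.6365  0.1868  0.2758 -4.7585]
 [-0.7665  0.4627  0.8895  0.6009 -0.347  -0.8319 -0.0374]]
stand [ 0.5989 -0.1907  0.1312 -0.0114] 7.515345692498896
[[-0.081  -0.1598  0.4049  0.7436 -0.173   0.4231 -5.0197]
 [-0.5787  0.2748  0.687   0.6253 -0.3309 -0.7422  0.0404]]
```

View pics/ov.png

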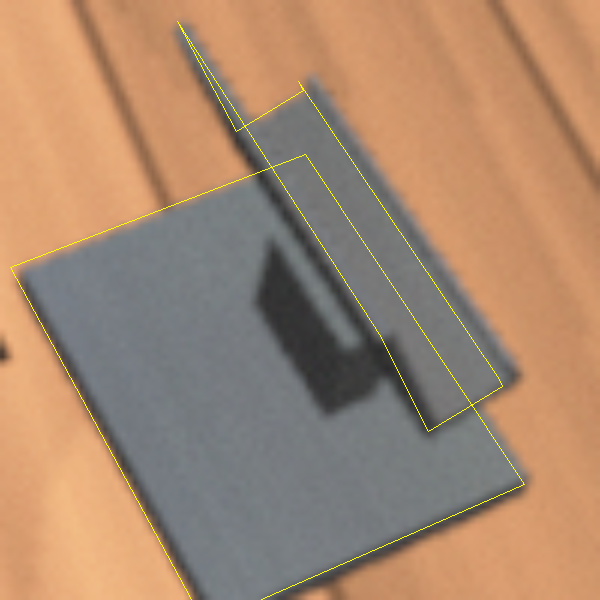

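The overlay fits the stand within about 1 px, and the z check is within 1 cm on the stand and 1 mm on the bin. Now I'll work out the pre-grasp above the board's edge.

```bash
cat >> h.py <<'E'
BIN=np.array([.6675,.2,-.0416]); ST=np.array([.5975,-.1885,.130])
def tool(yaw,tilt): # tool R for board tipped back by tilt(deg), heading yaw(rad)
    z=R.from_euler("y",-tilt,degrees=True)
    return R.from_euler("z",yaw)*z*R.from_matrix(np.array([[0,1,0],[1,0,0],[0,0,-1]]).T)
def go(pos,rot,o=None,ref=None):
    o=o or get_obs(); p0,r0=ref if ref else (o["position"],R.from_quat(o["ee_rot"]))
    rv=(rot*r0.inv()).as_rotvec()
    print("shift",(pos-p0)/.6,"turn",rv/np.pi,"deg",np.degrees(np.linalg.norm(rv)))
def bdir(yaw,t): t=np.radians(t);return R.from_euler("z",yaw).apply([-np.sin(t),0,np.cos(t)])
E
python3 - <<'E'
from h import *
T=tool(BIN[2],38);print(T.as_matrix())
e=place([-.0521,0,.1431],BIN)[0];b=bdir(BIN[2],38)
print("edge",e,"grasp",e-.039*b,"pre",e+.06*b)
go(e+.06*b,T)
E
```

```text
[[ 0.0416  0.7873  0.6151]
 [ 0.9991 -0.0328 -0.0256]
 [ 0.      0.6157 -0.788 ]]
edge [0.6154 0.2022 0.1431] grasp [0.6394 0.2012 0.1124] pre [0.5785 0.2037 0.1904]
shift [ 0.633  -0.6475 -0.067 ] turn [ 0.1284 -0.1865 -0.3941] deg 81.81342814063349
```

Call:
{"name": "step_arm", "arguments": {"commands": [50, 0.063, -0.065, 0.05, 0.013, -0.019, -0.04, 50, 0.127, -0.13, 0.06, 0.026, -0.037, -0.08, 50, 0.19, -0.194, 0.06, 0.039, -0.056, -0.118, 50, 0.253, -0.259, 0.06, 0.051, -0.075, -0.158, 50, 0.317, -0.324, 0.06, 0.064, -0.093, -0.197, 50, 0.38, -0.389, 0.06, 0.077, -0.112, -0.236, 50, 0.443, -0.453, 0.05, 0.09, -0.131, -0.276, 50, 0.506, -0.518, 0.04, 0.103, -0.149, -0.315, 50, 0.57, -0.583, 0.02, 0.116, -0.168, -0.355, 50, 0.633, -0.648, 0.0, 0.128, -0.187, -0.394]}}

```text
clock: 1.35
position: [0.5794, 0.2022, 0.231]
ee_rot: [0.683, 0.653, 0.226, 0.237]
ft_force: [0.6, 0.0, -0.2]
grip_width: 0.586
grasp_force: 0.0
```

```bash
python3 - <<'E'
from h import *
o=get_obs();print(o["position"],o["joint_pos"],o["clock"])
im=camera("wrist")[:,:,::-1].copy();cv2.imwrite("pics/w1.png",im)
import pickle;pickle.dump(o,open("w1.pkl","wb"))
b=place([[-.0625,.094,.16],[-.0625,.056,.16],[-.0625,.056,.06],[-.0625,-.056,.06],[-.0625,-.056,.16],[-.0625,-.094,.16],[.0625,-.094,.16],[.0625,.094,.16]],BIN)
f=np.array([.0526,0,.0091]);bb=bdir(0,38)
e=place([f+.17*bb+[.004,y,.003] for y in(.08,-.08)]+[f+[.004,y,.003] for y in(-.08,.08)],BIN)
c=cv2.resize(im,(800,500))
for q in(b,e):
    cv2.polylines(c,[(proj("wrist",q,o)*1.25).astype(int)],True,(0,255,255),1)
print(proj("wrist",b,o),proj("wrist",e,o))
cv2.imwrite("pics/w1o.png",c)
E
```

```text
[0.5794 0.2022 0.231 ] [-0.8844 -0.0672  0.2464  2.0676  0.6722  0.7051 -1.1056] 1.35
[[281.8883  80.7497]
 [284.0431 138.7388]
 [228.5303 132.437 ]
 [238.1823 240.2224]
 [289.2563 279.0349]
 [290.722  318.4781]
 [386.3008 271.9431]
 [398.9329  89.1744]] [[289.412  103.7561]
 [295.2134 290.8611]
 [303.538  224.1191]
 [301.1895 107.9553]]
```

View pics/w1o.png

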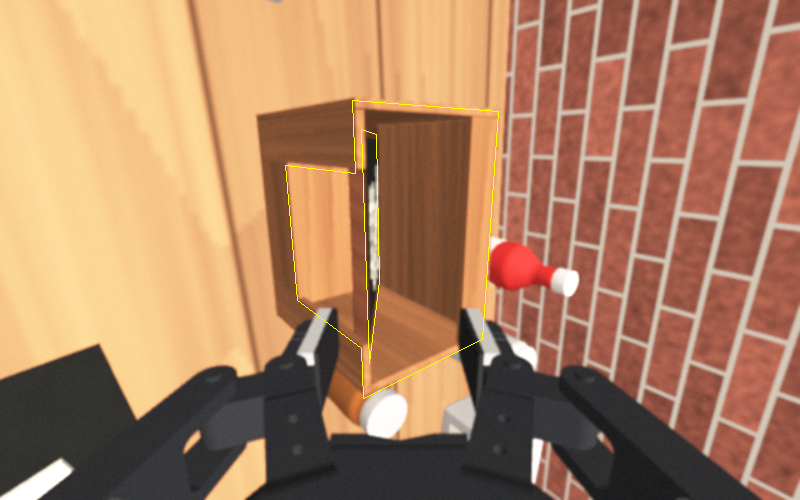

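The wrist overlay fits the bin very well. The board's upper edge runs from about (365,130) to (370,340) in the scaled view. I'll zoom in to check its sideways position.

```bash
python3 - <<'E'
from h import *
import pickle
o=pickle.load(open("w1.pkl","rb"))
im=cv2.imread("pics/w1.png")
x0,y0,k=250,80,3;c=cv2.resize(im[y0:290,x0:400],None,fx=3,fy=2.8 if 0 else 3,interpolation=cv2.INTER_CUBIC)
c=c[:600]
f=np.array([.0526,0,.0091]);bb=bdir(0,38);n=np.array([.788,0,.616])
for s,col in((.005,(0,255,255)),(-.005,(255,255,0))):
    e=place([f+.17*bb+s*n+[0,y,0] for y in(.08,-.08)]+([f+s*n+[0,y,0] for y in(-.08,.08)] if s>0 else []),BIN)
    cv2.polylines(c,[((proj("wrist",e,o)-[x0,y0]+.5)*k).astype(int)],s>0,col,1)
cv2.imwrite("pics/w1z.png",c)
T=tool(BIN[2],38);e=place([-.0521,0,.1431],BIN)[0];b=bdir(BIN[2],38)
go(e+.01*b,T);go(e-.039*b,T)
E
```

```text
shift [ 0.0463  0.0107 -0.1289] turn [0.0004 0.0012 0.0051] deg 0.951238305279359
shift [ 0.0965  0.0086 -0.1932] turn [0.0004 0.0012 0.0051] deg 0.951238305279359
```

View pics/w1z.png

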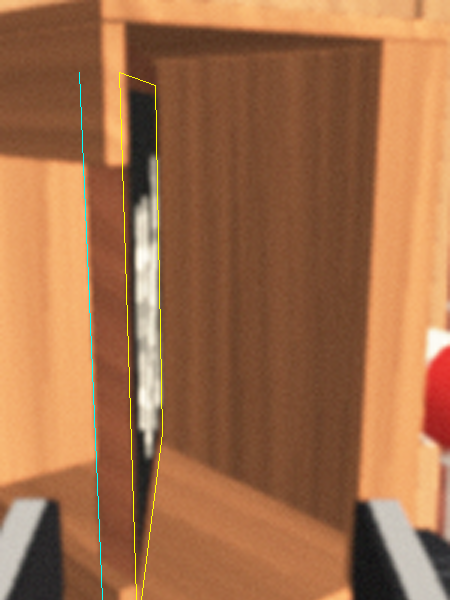

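Call:
{"name": "step_arm", "arguments": {"commands": [50, 0.016, 0.004, -0.043, 0, 0, 0.002, 50, 0.032, 0.007, -0.085, 0, 0.001, 0.004, 50, 0.048, 0.01, -0.127, 0, 0.001, 0.005, 50, 0.058, 0.01, -0.139, 0, 0.001, 0.005, 50, 0.068, 0.01, -0.152, 0, 0.001, 0.005, 50, 0.078, 0.009, -0.165, 0, 0.001, 0.005, 50, 0.088, 0.009, -0.178, 0, 0.001, 0.005, 50, 0.098, 0.009, -0.191, 0, 0.001, 0.005, 50, 0.098, 0.009, -0.191, 0, 0.001, 0.005, 50, 0.098, 0.009, -0.191, 0, 0.001, 0.005]}}

```text
clock: 2.65
position: [0.6374, 0.2092, 0.1168]
ee_rot: [0.677, 0.66, 0.226, 0.233]
ft_force: [-0.0, 0.2, -0.1]
grip_width: 0.585
grasp_force: 0.0
```

Call:
{"name": "step_arm", "arguments": {"commands": [0, 0, 0, 0, 0, 0, 0, 0, 0, 0, 0, 0, 0, 0, 0, 0, 0, 0, 0, 0, 0, 0, 0, 0, 0, 0, 0, 0, 0, 0, 0, 0, 0, 0, 0, 0, 0, 0, 0, 0, 0, 0, 0, 0, 0, 0, 0, 0, 0, 0, 0, 0, 0, 0, 0, 0, 0, 0, 0, 0, 0, 0, 0, 0, 0, 0, 0, 0, 0, 0], "squeeze": 50}}

```text
clock: 3.9
position: [0.6374, 0.2093, 0.1169]
ee_rot: [0.677, 0.66, 0.226, 0.233]
ft_force: [-4.9, -0.0, 4.9]
grip_width: 0.111
grasp_force: 50.5
```

```bash
python3 - <<'E'
from h import *
o=get_obs();print(o["position"],o["ft_force"],o["grip_width"],o["grasp_force"],R.from_quat(o["ee_rot"]).as_matrix())
f=place([.0526,0,.0091],BIN)[0]
c,n0=o["position"],R.from_quat(o["ee_rot"])
p=c-f-0;print("tcp-foot in yaw frame",R.from_euler("z",-BIN[2]).apply(p))
for a in(33,28,22):
    q=R.from_euler("z",BIN[2])*R.from_euler("y",38-a,degrees=True)*R.from_euler("z",-BIN[2])
    print(a);go(f+q.apply(p)-[.0015*(38-a)/16,0,0],q*n0,o)
b=bdir(BIN[2],22);print("out along b .19:",.19*b/.6)
E
```

```text
[0.6374 0.2093 0.1169] [-4.8962 -0.0067  4.9353] 0.11109066516224231 50.5110901594162 [[ 0.0262  0.7884  0.6146]
 [ 0.9997 -0.0198 -0.0173]
 [-0.0014  0.6149 -0.7886]]
tcp-foot in yaw frame [-0.083   0.008   0.1078]
33
shift [ 0.0154 -0.0007  0.0114] turn [ 0.0012  0.0278 -0.    ] deg 5.000000000000002
28
shift [ 0.0317 -0.0014  0.0213] turn [0.0023 0.0555 0.    ] deg 9.999999999999998
22
shift [ 0.0523 -0.0023  0.0312] turn [ 0.0037  0.0888 -0.    ] deg 16.000000000000007
out along b .19: [-0.1185  0.0049  0.2936]
```

Gripped: about 10 mm opening, 50 N. Next I'll tip the board up about its foot.

Call:
{"name": "step_arm", "arguments": {"commands": [0, 0.005, 0, 0.004, 0, 0.009, 0, 0, 0.01, 0, 0.0075, 0.001, 0.018, 0, 0, 0.0154, -0.001, 0.0114, 0.001, 0.028, 0, 0, 0.021, -0.001, 0.015, 0.002, 0.037, 0, 0, 0.026, -0.001, 0.018, 0.002, 0.046, 0, 0, 0.0317, -0.0014, 0.0213, 0.002, 0.0555, 0, 0, 0.038, -0.002, 0.0247, 0.003, 0.066, 0, 0, 0.045, -0.002, 0.028, 0.003, 0.077, 0, 0, 0.0523, -0.002, 0.0312, 0.004, 0.089, 0, 0, 0.0523, -0.002, 0.0312, 0.004, 0.089, 0], "squeeze": 60}}

```text
clock: 5.15
position: [0.6692, 0.2074, 0.135]
ee_rot: [0.704, 0.685, 0.133, 0.135]
ft_force: [-1.5, -1.0, 1.7]
grip_width: 0.11
grasp_force: 59.3
```

```bash
python3 - <<'E'
from h import *
o=get_obs();print(o["position"],o["joint_pos"])
im=camera("wrist");s=camera("side")
a=cv2.resize(im,(640,400));b=cv2.resize(s[110:230,320:440],(400,400))
c=np.hstack([a,b]);c=cv2.resize(c,(800,308));cv2.imwrite("pics/w2.png",c[:,:,::-1])
E
```

```text
[0.6692 0.2074 0.135 ] [-0.558   0.3301  0.1309  1.733   0.1839  0.7454 -0.5835]
```

View pics/w2.png

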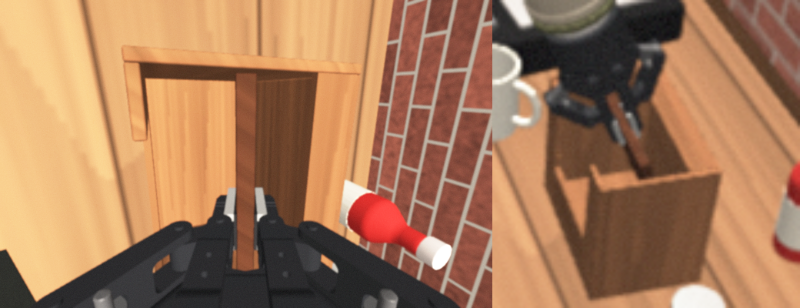

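The board now stands steeper, at about 22° in the grip, clear of lip and posts, with its upper edge at (245,75)-(245,270). I'll draw it out along its slope.

Call:
{"name": "step_arm", "arguments": {"commands": [0, -0.008, 0, 0.02, 0, 0, 0, 0, -0.02, 0.001, 0.05, 0, 0, 0, 0, -0.032, 0.001, 0.08, 0, 0, 0, 0, -0.045, 0.002, 0.112, 0, 0, 0, 0, -0.058, 0.002, 0.144, 0, 0, 0, 0, -0.071, 0.003, 0.176, 0, 0, 0, 0, -0.084, 0.003, 0.208, 0, 0, 0, 0, -0.098, 0.004, 0.242, 0, 0, 0, 0, -0.112, 0.005, 0.278, 0, 0, 0, 0, -0.125, 0.005, 0.31, 0, 0, 0]}}

```text
clock: 6.5
position: [0.5932, 0.211, 0.3233]
ee_rot: [0.704, 0.685, 0.134, 0.135]
ft_force: [0.8, 0.9, -2.5]
grip_width: 0.103
grasp_force: 58.5
```

```bash
python3 - <<'E'
from h import *
o=get_obs();print(o["position"],o["ft_force"],o["joint_pos"])
M=R.from_quat(o["ee_rot"]).as_matrix();print(M)
z=M[:,2]; print("tilt",np.degrees(np.arctan2(np.hypot(z[0],z[1]),-z[2])),"yaw",np.degrees(np.arctan2(M[1,1],M[0,1])),"roll",M[2,0])
w=camera("wrist");s=camera("side");t=camera("top")
cv2.imwrite("pics/w3.png",w[:,:,::-1]);cv2.imwrite("pics/s3.png",s[:,:,::-1]);cv2.imwrite("pics/t3.png",t[:,:,::-1])
print(proj("side",o["position"]),proj("top",o["position"]))
# overlay board assumed centred on the tool, shift y by d
X=M[:,0]*1;L=np.array([[0,.08,.17],[0,-.08,.17],[0,-.08,0],[0,.08,0]])
n=M[:,1];b=-z
def bd(dy,dz,sx):return [o["position"]+X*(y+dy)+n*sx+b*(q-.131+dz) for _,y,q in L]
def dr(im,n_,x0,y0,w_,h_,k):
    c=cv2.resize(im[y0:y0+h_,x0:x0+w_,::-1],None,fx=k,fy=k,interpolation=cv2.INTER_CUBIC)
    for sx,col in((.005,(0,255,255)),(-.005,(255,255,0))):
        cv2.polylines(c,[((proj(n_,bd(0,0,sx),o)-[x0,y0]+.5)*k).astype(int)],True,col,1)
    return c
cs=proj("side",bd(0,0,0)).mean(0).astype(int)
A=dr(s,"side",cs[0]-50,cs[1]-50,100,100,4);B=dr(w,"wrist",120,0,400,400,1)
cv2.imwrite("pics/o3.png",np.hstack([A,B]))
E
```

```text
[0.5932 0.211  0.3233] [ 0.752   0.8852 -2.5033] [-0.6198  0.0484  0.105   1.6555  0.2072  1.1125 -0.6043]
[[ 0.0264  0.9272  0.3737]
 [ 0.9996 -0.026  -0.006 ]
 [ 0.0041  0.3737 -0.9275]]
tilt 21.944352111695267 yaw -1.6057755949780856 roll 0.00414896316725899
[[349.0137 105.4645]] [[269.1029 154.0116]]
```

View pics/o3.png

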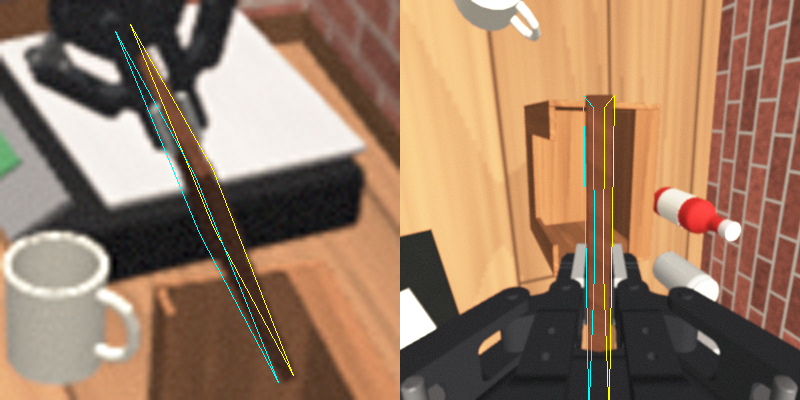

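The board hangs centred in the gripper: the wrist overlay ends line up at row 97 and the side-view foot is within 1–2 px. Next comes the transfer to a hover above the cradle.

```bash
python3 - <<'E'
from h import *
o=get_obs();T=tool(ST[2],22)
def tcp(x,z): return place(cr([x,0,z+.131]),ST)[0]
for x,z in((.012,.09),(.011,.03),(.011,.004),(.005,.0)): print(x,z,tcp(x,z));go(tcp(x,z),T,o)
E
```

```text
0.012 0.09 [ 0.5264 -0.1978  0.2794]
shift [-0.1124 -0.6817 -0.0729] turn [-0.0016  0.0001  0.0497] deg 8.950582219915178
0.011 0.03 [ 0.5478 -0.195   0.2234]
shift [-0.0768 -0.677  -0.1663] turn [-0.0016  0.0001  0.0497] deg 8.950582219915178
0.011 0.004 [ 0.5575 -0.1937  0.1993]
shift [-0.0607 -0.6749 -0.2065] turn [-0.0016  0.0001  0.0497] deg 8.950582219915178
0.005 0.0 [ 0.5534 -0.1943  0.1933]
shift [-0.0674 -0.6758 -0.2164] turn [-0.0016  0.0001  0.0497] deg 8.950582219915178
```

Call:
{"name": "step_arm", "arguments": {"commands": [0, -0.006, -0.035, 0.01, 0, 0, 0.003, 0, -0.018, -0.11, 0.01, 0, 0, 0.008, 0, -0.032, -0.195, 0.01, 0, 0, 0.014, 0, -0.046, -0.28, 0.01, 0, 0, 0.02, 0, -0.06, -0.365, 0.01, 0, 0, 0.027, 0, -0.074, -0.45, 0.01, 0, 0, 0.033, 0, -0.088, -0.535, 0.01, 0, 0, 0.039, 0, -0.1, -0.61, 0.0, -0.001, 0, 0.045, 0, -0.109, -0.66, -0.03, -0.001, 0, 0.049, 0, -0.112, -0.682, -0.06, -0.002, 0, 0.05]}}

```text
clock: 7.9
position: [0.5255, -0.2009, 0.2842]
ee_rot: [0.649, 0.737, 0.141, 0.126]
ft_force: [0.5, 0.7, -2.4]
grip_width: 0.107
grasp_force: 58.6
```

```bash
cat > ov.py <<'E'
from h import *
import sys
k0=sys.argv[1]
w=camera("wrist");s=camera("side");t=camera("top");o=get_obs();print(o["clock"],o["position"],o["ft_force"],o["joint_pos"])
for n,i in zip("wst",(w,s,t)):cv2.imwrite(f"pics/{n}{k0}.png",i[:,:,::-1])
M=R.from_quat(o["ee_rot"]).as_matrix()
# board in cradle frame
C=R.from_euler("z",ST[2])*RC; c0=place([0,0,.07],ST)[0]
print("foot in cradle",C.inv().apply(o["position"]+.131*M[:,2]-c0)); Rb=np.c_[M[:,1],M[:,0],-M[:,2]]
print("rot err deg",np.degrees((C.inv()*R.from_matrix(Rb)).as_rotvec()))
def bd(sx):return [o["position"]+M[:,0]*y+M[:,1]*sx-M[:,2]*(q-.131) for y,q in((.08,.17),(-.08,.17),(-.08,0),(.08,0))]
Lc=[[0,.065,.094],[0,-.065,.094],[0,-.065,0],[.029,-.065,0],[.029,-.065,.008],[.029,.065,.008],[.029,.065,0],[0,.065,0]]
def dr(im,n_,x0,y0,ww,hh,k):
    c=cv2.resize(im[y0:y0+hh,x0:x0+ww,::-1],None,fx=k,fy=k,interpolation=cv2.INTER_CUBIC)
    for q,col in((bd(.005),(0,255,255)),(bd(-.005),(255,255,0)),(place(cr(Lc),ST),(0,0,255))):
        cv2.polylines(c,[((proj(n_,q,o)-[x0,y0]+.5)*k).astype(int)],True,col,1)
    return c
A=dr(s,"side",330,200,100,150,4)
B=dr(w,"wrist",120,0,400,400,1);D=dr(t,"top",370,130,100,50,4)
cv2.imwrite(f"pics/o{k0}.png",np.hstack([A,np.vstack([B,D])]))
E
python3 ov.py 4
```

```text
8.05 [ 0.5258 -0.1985  0.2841] [-0.9482 -0.1608 -2.3696] [-0.3185 -0.1272  0.6635  1.8741 -0.1085  1.0317  0.524 ]
foot in cradle [ 0.0125 -0.001   0.0947]
rot err deg [-0.1316  0.268  -0.0029]
```

View pics/o4.png

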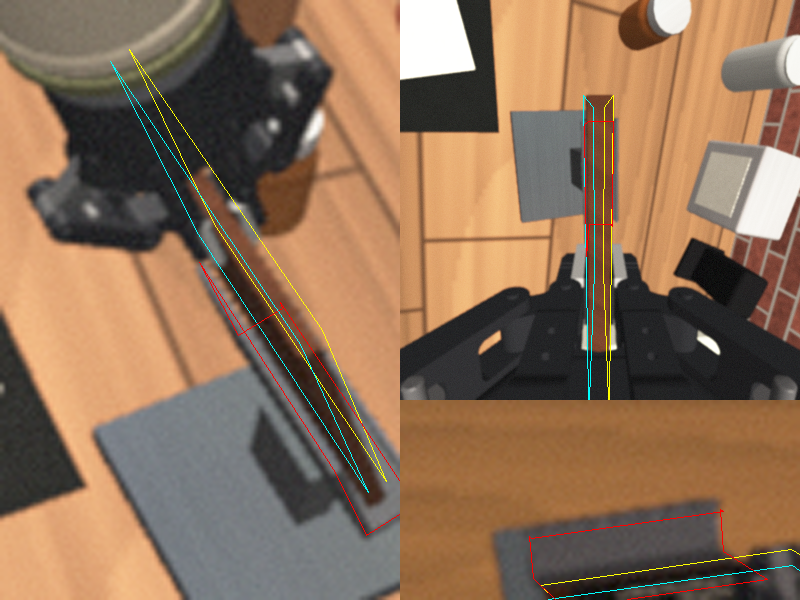

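The board hovers squarely over the cradle: its foot is about 95 mm up the rest and 12 mm ahead of it, with sideways and rotation errors of about 1 mm and 0.3°. I'll lower it along the rest to about 10 mm.

Call:
{"name": "step_arm", "arguments": {"commands": [0, 0.004, 0.001, -0.01, 0, 0, 0, 0, 0.01, 0.002, -0.026, 0, 0, 0, 0, 0.017, 0.003, -0.043, 0, 0, 0, 0, 0.024, 0.004, -0.06, 0, 0, 0, 0, 0.031, 0.005, -0.078, 0, 0, 0, 0, 0.038, 0.006, -0.095, 0, 0, 0, 0, 0.044, 0.007, -0.11, 0, 0, 0, 0, 0.049, 0.008, -0.122, 0, 0, 0, 0, 0.0526, 0.0085, -0.1313, 0, 0, 0, 0, 0.0526, 0.0085, -0.1313, 0, 0, 0]}}

```text
clock: 9.3
position: [0.5581, -0.1931, 0.2063]
ee_rot: [0.647, 0.738, 0.142, 0.126]
ft_force: [0.3, -0.3, -3.1]
grip_width: 0.111
grasp_force: 58.6
```

```bash
python3 ov.py 5
```

```text
9.45 [ 0.5583 -0.1933  0.207 ] [ 0.1953  0.4209 -2.8251] [-0.3256  0.0254  0.7018  1.9311 -0.2572  0.8672  0.6391]
foot in cradle [0.0145 0.     0.0109]
rot err deg [-0.1388  0.0867  0.0854]
```

View pics/o5.png

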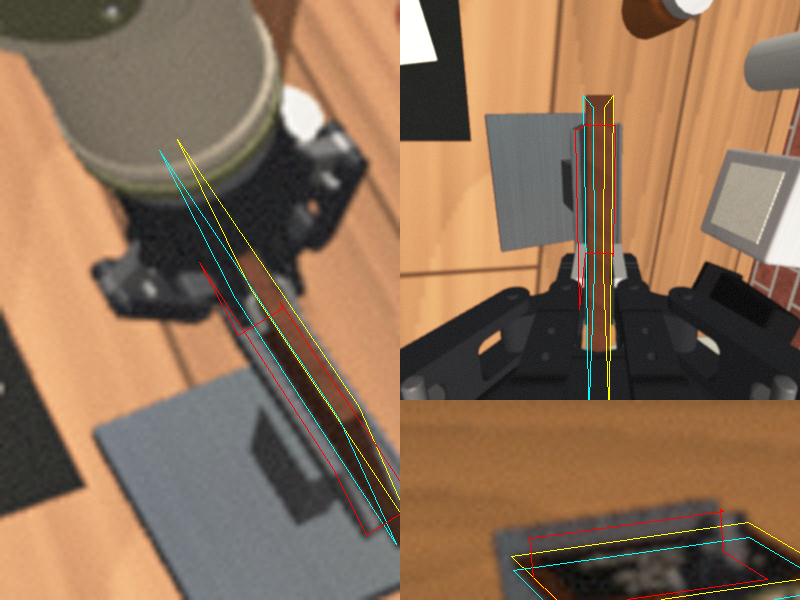

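Call:
{"name": "step_arm", "arguments": {"commands": [0, 0.001, 0, -0.003, 0, 0, 0, 0, 0.0025, 0.0003, -0.006, 0, 0, 0, 0, 0.004, 0.0005, -0.009, 0, 0, 0, 0, 0.005, 0.0006, -0.012, 0, 0, 0, 0, 0.003, 0.0004, -0.013, 0, 0, 0, 0, 0.001, 0, -0.014, 0, 0, 0, 0, -0.001, -0.0002, -0.015, 0, 0, 0, 0, -0.003, -0.0005, -0.0155, 0, 0, 0, 0, -0.0045, -0.0006, -0.016, 0, 0, 0, 0, -0.0045, -0.0006, -0.016, 0, 0, 0]}}

```text
clock: 10.7
position: [0.5577, -0.1951, 0.2]
ee_rot: [0.648, 0.737, 0.143, 0.129]
ft_force: [0.8, -2.8, 8.9]
grip_width: 0.107
grasp_force: 60.6
```

```bash
sed -i 's/,330,200,100,150,4/,355,230,100,150,4/' ov.py; python3 ov.py 6
```

```text
10.85 [ 0.5577 -0.1951  0.2001] [-0.3867 -3.2663  9.3897] [-0.3224  0.0295  0.7041  1.9451 -0.2687  0.8457  0.6531]
foot in cradle [ 0.012  -0.002   0.0047]
rot err deg [-0.2888 -0.2594  0.019 ]
```

It touched the ledge (12 N), with the foot still about 7 mm ahead of the rest. I'll lift slightly, push back to the rest, then lower.

Call:
{"name": "step_arm", "arguments": {"commands": [0, -0.0022, -0.0003, 0.0054, 0, 0, 0, 0, -0.0022, -0.0003, 0.0054, 0, 0, 0, 0, -0.004, -0.0006, 0.0047, 0, 0, 0, 0, -0.006, -0.0008, 0.0039, 0, 0, 0, 0, -0.008, -0.001, 0.003, 0, 0, 0, 0, -0.0095, -0.0012, 0.0025, 0, 0, 0, 0, -0.0106, -0.0014, 0.002, 0, 0, 0, 0, -0.0106, -0.0014, 0.002, 0, 0, 0, 0, -0.0106, -0.0014, 0.002, 0, 0, 0, 0, -0.0106, -0.0014, 0.002, 0, 0, 0]}}

```text
clock: 12.1
position: [0.5524, -0.1936, 0.2003]
ee_rot: [0.646, 0.738, 0.144, 0.129]
ft_force: [17.8, 0.4, -4.6]
grip_width: 0.107
grasp_force: 58.7
```

```bash
python3 ov.py 7
```

```text
12.25 [ 0.5524 -0.1936  0.2003] [18.0556  0.532  -4.6832] [-0.3236  0.0131  0.7013  1.9569 -0.2548  0.8449  0.6473]
foot in cradle [0.0074 0.0002 0.0068]
rot err deg [-0.2313 -0.2697  0.2291]
```

View pics/o7.png

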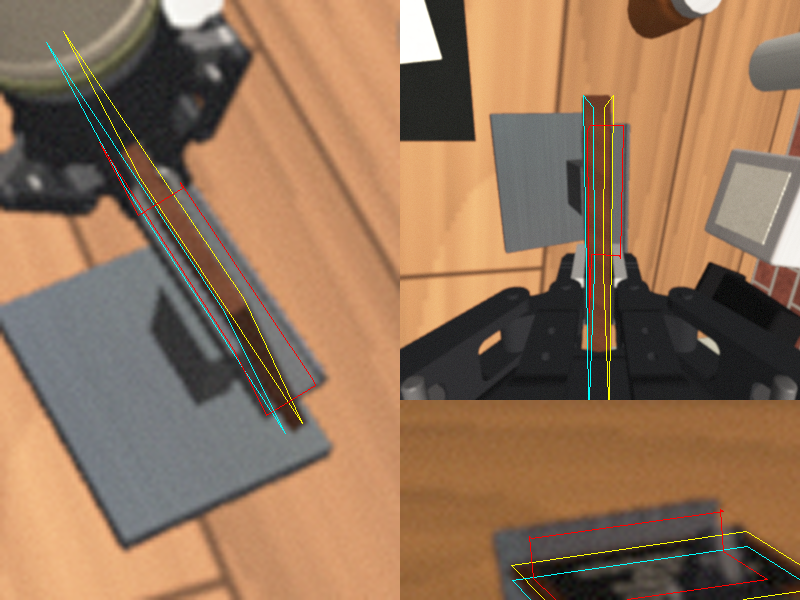

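Call:
{"name": "step_arm", "arguments": {"commands": [0, 0.0023, 0.0003, 0.001, 0, 0, 0, 0, 0.0046, 0.0006, 0.0019, 0, 0, 0, 0, 0.005, 0.0006, 0.001, 0, 0, 0, 0, 0.0055, 0.0007, 0, 0, 0, 0, 0, 0.006, 0.0008, -0.0014, 0, 0, 0, 0, 0.0065, 0.0008, -0.0027, 0, 0, 0, 0, 0.0065, 0.0008, -0.0027, 0, 0, 0, 0, 0.0065, 0.0008, -0.0027, 0, 0, 0, 0, 0.0065, 0.0008, -0.0027, 0, 0, 0, 0, 0.0065, 0.0008, -0.0027, 0, 0, 0]}}

```text
clock: 13.5
position: [0.5545, -0.1944, 0.1986]
ee_rot: [0.647, 0.738, 0.143, 0.128]
ft_force: [1.9, -0.4, 9.5]
grip_width: 0.105
grasp_force: 61.2
```

Seated on the ledge and against the rest. Releasing.

Call:
{"name": "step_arm", "arguments": {"commands": [14, 0, 0, 0, 0, 0, 0, 20, 0, 0, 0, 0, 0, 0, 30, 0, 0, 0, 0, 0, 0, 40, 0, 0, 0, 0, 0, 0, 40, 0, 0, 0, 0, 0, 0, 40, 0, 0, 0, 0, 0, 0, 40, 0, 0, 0, 0, 0, 0, 40, 0, 0, 0, 0, 0, 0, 40, 0, 0, 0, 0, 0, 0, 40, 0, 0, 0, 0, 0, 0], "squeeze": 20}}

```text
clock: 14.75
position: [0.553, -0.1939, 0.1967]
ee_rot: [0.647, 0.738, 0.142, 0.126]
ft_force: [0.4, 0.6, -0.7]
grip_width: 0.47
grasp_force: 0.0
```

```bash
python3 ov.py 8
```

```text
14.9 [ 0.553  -0.1939  0.1967] [ 0.2031 -0.3726  0.7788] [-0.3226  0.0251  0.7035  1.9541 -0.2637  0.8467  0.6524]
foot in cradle [0.0057 0.0001 0.0032]
rot err deg [-0.1307  0.1138  0.0924]
```

View pics/o8.png

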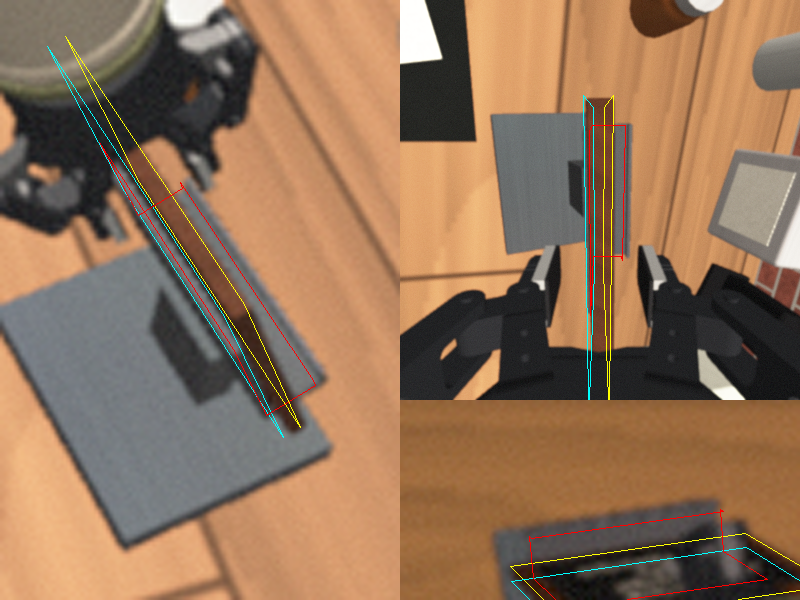

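The board stands seated on its own, with the fingers open and clear. I'll retreat along the board.

Call:
{"name": "step_arm", "arguments": {"commands": [40, -0.004, -0.0005, 0.01, 0, 0, 0, 40, -0.01, -0.0013, 0.025, 0, 0, 0, 40, -0.018, -0.0024, 0.045, 0, 0, 0, 40, -0.028, -0.0037, 0.07, 0, 0, 0, 40, -0.04, -0.005, 0.1, 0, 0, 0, 40, -0.052, -0.007, 0.13, 0, 0, 0, 40, -0.064, -0.0085, 0.16, 0, 0, 0, 40, -0.08, -0.01, 0.2, 0, 0, 0, 40, -0.15, -0.01, 0.23, 0, 0, 0, 40, -0.22, -0.01, 0.25, 0, 0, 0]}}

```text
clock: 16.15
position: [0.4196, -0.2004, 0.3484]
ee_rot: [0.647, 0.738, 0.142, 0.127]
ft_force: [0.0, -0.3, 0.5]
grip_width: 0.468
grasp_force: 0.0
```

```bash
python3 - <<'E'
from h import *
o=get_obs();print(o["clock"],o["position"],o["joint_velocities"])
s=camera("side");t=camera("top")
X=np.array([[0,y,z] for y,z in((.08,.17),(-.08,.17),(-.08,0),(.08,0))])
def dr(im,n_,x0,y0,ww,hh,k):
    c=cv2.resize(im[y0:y0+hh,x0:x0+ww,::-1],None,fx=k,fy=k,interpolation=cv2.INTER_CUBIC)
    for sx,col in((.01,(0,255,255)),(0,(255,255,0))):
        cv2.polylines(c,[((proj(n_,place(cr(X+[sx,0,0]),ST))-[x0,y0]+.5)*k).astype(int)],True,col,1)
    return c
A=dr(s,"side",350,200,100,150,4);B=dr(t,"top",380,110,100,100,4)
C=cv2.resize(s[:,:,::-1],(400,250))[40:240]
cv2.imwrite("pics/o9.png",np.hstack([A,np.vstack([B,C])]))
E
```

```text
16.15 [ 0.4196 -0.2004  0.3484] [ 0.2905 -0.8593 -0.3504  0.319   0.3901  0.4706 -0.1919]
```

View pics/o9.png

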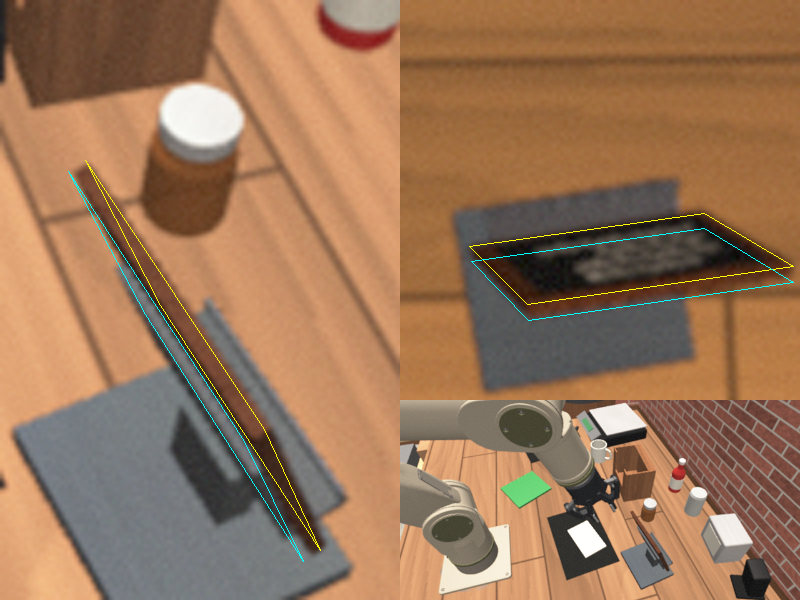

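The board stands in the cradle within about 1 px of the target outline, chalk face to the front. Jar, mug and bowl haven't moved. I'll let the arm settle and hand in.

Call:
{"name": "step_arm", "arguments": {"commands": [40, 0, 0, 0, 0, 0, 0, 40, 0, 0, 0, 0, 0, 0, 40, 0, 0, 0, 0, 0, 0, 40, 0, 0, 0, 0, 0, 0, 40, 0, 0, 0, 0, 0, 0, 40, 0, 0, 0, 0, 0, 0, 40, 0, 0, 0, 0, 0, 0, 40, 0, 0, 0, 0, 0, 0, 40, 0, 0, 0, 0, 0, 0, 40, 0, 0, 0, 0, 0, 0]}}

```text
clock: 17.5
position: [0.421, -0.1999, 0.3466]
ee_rot: [0.647, 0.738, 0.142, 0.126]
ft_force: [0.9, 0.1, 0.1]
grip_width: 0.466
grasp_force: 0.0
```

```bash
python3 -c "
from workcell import *
print(hand_in())"
```

```text
the job is handed in; nothing more can be done
None
```

The menu board was tipped up, drawn out of the bin and set in the middle of the stand's ledge, leaning against the rest with its chalk face to the front; I handed the job in at about 17.5 s, with the jar, mug and bowl left where they stood.

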